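# Fold out the vise crank and clamp the pipe

## Task

Get the copper pipe ready for cutting: swing up the vise's folded crank handle until it stands upright in its working position, and only then crank the jaw down (clockwise seen from above) until it bites and holds the pipe firmly. Stop as soon as you feel it holding, so that the thin tube is not crushed; leave the handle standing up and the other things on the bench where they are.

Things in the scene. Friction and masses are not known exactly. Their poses are not given: they have to be found in the camera images.
- vise: blue yoke pipe vise bolted to the bench, foot 150x100 mm; origin under the foot on its vertical screw axis, the pipe runs along its y. Its fixed parts end 168 mm above the bench; only screw, crank and handle stand higher. Each turn clockwise lowers screw, crank, handle and upper jaw together by 24 mm; the screw stays where it is left. Once the jaw bites, its force grows by about 100 N per mm.
- screw_axis (a point): point on the vise's screw axis, 166 mm above the bench, at the top of the yoke. Axes as those of vise.
- crank (a joint): turn of the crank, rad, grows clockwise seen from above (tightening). At 0 the arm points along the vise's +x. Starts at 0 to 2.5; the jaw meets the pipe somewhere between 7.6 and 10.1, depending on the packing of the lower jaw. Turning takes some 4.7 N at the handle (60 mm arm), and 0.64 N more for each 10 N with which the jaw presses on the pipe.
- hinge_pin (a point): middle of the level hinge pin at the outer end of the dark crank arm, 60 mm from the screw axis, 15.5 mm above the arm's mid height (arm 16 wide, 9 thick; fork 21 wide round the pin). Its x axis points outward along the arm, y along the pin, z up.
- handle (a joint): fold of the handle about the pin, rad: 0 = folded flat over the arm, free end above the screw; 1.59 = its stop, upright (working position). A stiff hinge with a friction washer: it stays where it is left and takes about 0.12 N m to move (3 N at grip), so a sideways pull while cranking can fold it again.
- grip (a point): on the axis of the black handle grip, 45 mm from the hinge pin; pinch it here, across the arm. Round, from 11 to 70 mm from the pin; it turns freely on its spindle, so a gripper can hold it unturning while cranking. Bellied, 21 mm at this point, so held lightly (10 N) it swivels between the fingers. Folded, it lies level, the arm's top 11 mm below its axis: let fingertips reach 8 mm below the axis, no more.
- v_insert: lower jaw of the vise: dark toothed V insert 42 mm long on packing plates that set its height (it differs by up to 8 mm), fixed between the cheeks of the vise under the screw; the pipe lies in it. The force with which it bears the pipe is the clamping force: 20 N or more holds the pipe, 40 to 60 N holds it well, above 120 N the thin tube is crushed. Origin 26 mm below the pipe's axis.
- pipe: loose copper pipe 28 mm in diameter, 200 mm long, lying level in the toothed V of the lower jaw. Origin at its centre, y along the pipe; its top is 14 mm above the origin, 66 to 74 mm above the bench.
- bin_b: red parts bin 118x107x66 with fittings, back left. Bystander; origin under its centre.
- primer_can: purple and white tin 66 dia x 84 with black cap, back right. Bystander; origin under its centre.
- tape_measure: yellow tape measure 39x81x68, right edge. Bystander; origin under its centre.
- flux_tin: low round grey tin 58 dia x 27, left. Bystander; origin under its centre.

How it is judged:
On the way, in this order (a step that is already met when the one before it is completed fails the run):
1. the crank handle stands upright at its stop (value of joint handle above 1.5 rad), for 0.2 s.
2. the pipe is clamped (contact force between v_insert and pipe above 20 N), for 0.2 s.
At the end, for the whole second after the job is handed in: The pipe is clamped with 20 to 120 N after the robot has let go, the pipe lies in the V within 12 mm of where it was, the handle stands upright (fold over 1.4 rad) and the crank is at rest (contact force between v_insert and pipe between 20 and 120 N and value of joint handle above 1.4 rad and distance of pipe from where it was at the start of the episode below 0.012 m and velocity of joint crank between -0.05 and 0.05 rad/s); the robot touches nothing.
It fails at once if the pipe is crushed (clamping force over 120 N) (contact force between v_insert and pipe above 120 N).
It fails at once if the crank is turned by more than about half a radian while the handle is not unfolded (fold below 1.3 rad) (value of joint handle below 1.3 rad and distance of hinge_pin from where it was at the start of the episode above 0.03 m).
It fails at once if a bystander is shifted by more than 20 mm (distance of any of bin_b, primer_can, tape_measure, flux_tin from where it was at the start of the episode above 0.02 m).
It also fails if it takes over 72 s, if anything falls off the work surface, if the arm or the gripper's body presses on something with over 40 N, if the wrist force passes 120 N, or if a joint passes its speed limit or range.

## Robot

A 7-joint arm with a two-finger parallel gripper is mounted at the origin on the work surface; the furniture and walls round the work are solid. World frame = base frame: x ahead of the robot, y to its left, z up, the work surface at z = 0. Lengths are in m, angles in rad, forces in N, time in s.
With the tool pointing down it reaches from about 0.4 to 0.875 m from the base axis. Payload 6.5 kg.
Tool frame: the origin (TCP) lies at the very end of the fingers, on their centre line; the grasp point (between the pads) lies 19 mm behind it; z points along the fingers, y is the line along which they close (so a half turn about z gives the same grasp; the last joint's range is limited). The gripper opens to 88 mm and grips with 3 to 60 N. Pads are 18 mm wide; open, the fingers measure 123 mm over their backs; the gripper's body (75 mm by 187 mm) begins 45 mm behind the grasp point.
Start: joints at [-1.216, 0.536, -0.004, 1.538, 0.003, 1.067, -0.071], TCP at [0.266, 0.593, 0.239] pointing down, gripper open.
Joint ranges: [-2.7, 2.7], [-0.37, 2.16], [-1.27, 1.26], [0.24, 2.4], [-1.31, 4.45], [0.19, 1.91], [-2.76, 2.76]. Speed limits (rad/s): [2.39, 2.39, 3.14, 3.14, 3.14, 3.14, 3.14].

## Interface

Orientations are given as a 3x3 rotation matrix whose columns are the frame's x, y, z axes.
In Python, from cell import r, viewer gives the robot as it stands.
- The arm moves only by the tool jog_arm, never from a script. Its argument "steps" is text: rows parted by semicolons, each of 7 numbers parted by spaces: the closure in counts, from 0 (fully open) to 255 (shut), then the shift along the tool's x, y, z in mm, then the turn, a rotation vector about the tool's x, y, z in degrees. A call has 1 to 8 rows; each row shifts and turns the commanded pose from where the row before left it, along the tool's axes as they then stand; what a row does not reach is not made up. A row lasts 1/8 s, in which the tool goes at most 62.5 mm and 10.7 degrees, less where a joint would pass 70% of its speed; a pose out of reach is approached as far as the arm can. A call with a gripper value outside its range is refused whole. The fingers move at their own pace and stop on an object; "squeeze" is the grip in N (left out, the last holds). Time passes only in rows, so rows that do not move let the fingers close. It gives the time, the measured TCP pose, the force, the opening and the grip force at its end, in the units of the state.
- r.get_obs(): the state, without advancing time (a new reading comes with each control period).
- viewer.capture(name): name is "side" or "top" or "wrist"; returns the picture (420x560x3 uint8, red, green, blue); there is no depth.
- viewer.get_calibration(name): a dict with "vertical_fov" (degrees; the focal length in pixels is half the picture's height over the tangent of half this angle, whatever the lens; pixels are square), "cx", "cy" (the principal point, pixels), "position" and "orientation" of the camera in the world. Camera axes: x right, y down, z forward; pixel columns grow to the right and rows downward; lengths in m; the calibration is good to about 2 mm. A picture is of the moment at which its call begins: read the wrist's pose just before it. get_calibration takes no time and is no camera call; for the wrist camera it gives the pose at the moment of the call.
- r.job_done(): hands the job in; it is judged then, once.
The state is a dict: "t": time; "joint_positions": joint angles; "qvel": joint speeds; "joint_efforts": joint torques, N m; "eef_pos": TCP position; "tool_rot": TCP orientation; "ft_force": force on the tool from outside, world axes, zero at the start; "ft_torque": the same for the moment, N m; "finger_gap": finger opening in m; "grip_force": force on a finger pad.
Only numpy, scipy, OpenCV 4.12 (cv2) and the standard library are available. Lean on these libraries where they do the work, as an engineer would, in place of code of your own. Each camera call takes 0.05 s, during which the arm holds its last target. There are 200 camera calls.

## Working session

There is one attempt and no reset: what is moved stays moved. The work goes in short steps, Python scripts to look and compute and a tool call to move; the robot and the scene stay as the last step left them, time stands still between calls to the robot, and variables do not carry over. Pictures are saved under pics/ and viewed, at most 10 in all, crops included, and the job is handed in when it is done.

Besides the shell and the picture viewer there is one more tool, called after "Emit:" by a JSON object that holds its "method" and its "body", one argument or row to a line. jog_arm: Moves the arm, as the interface text tells. Its arguments: {"type":"object","properties":{"steps":{"type":"string"},"squeeze":{"type":"number"}},"required":["steps"]}

```bash
mkdir -p pics; ls; python3 - <<'E'
from cell import r, viewer
import cv2,numpy as np
for n in("side","top"):
    im=viewer.capture(n); cv2.imwrite(f"pics/{n}0.png",im[:,:,::-1]); print(n,viewer.get_calibration(n))
o=r.get_obs(); print(o)
E
```

```text
pics
side {'vertical_fov': 42.57771081243268, 'cx': 278.2601743433532, 'cy': 209.48289054900422, 'position': array([ 0.52771338, -0.99405269,  0.9119692 ]), 'orientation': array([[ 9.99727736e-01,  2.33162089e-02, -8.98620993e-04],
       [ 1.52779532e-02, -6.24991661e-01,  7.80481907e-01],
       [ 1.76362485e-02, -7.80283139e-01, -6.25177723e-01]])}
top {'vertical_fov': 43.94507287844938, 'cx': 277.3443048245576, 'cy': 211.43358331856015, 'position': array([ 0.43750095, -0.05637333,  1.15082525]), 'orientation': array([[ 0.02560467, -0.99567684,  0.08928622],
       [-0.99966217, -0.02510304,  0.00673679],
       [-0.00446632, -0.08942855, -0.99598323]])}
{'t': 0.1, 'joint_positions': array([-1.21616864,  0.53710346, -0.00443819,  1.53874101,  0.00258447,
        1.0673115 , -0.0711998 ]), 'qvel': array([-0.00183669, -0.00074212,  0.00206354, -0.00232479, -0.00149826,
       -0.00114875, -0.00059861]), 'joint_efforts': array([ 2.06698212e-03, -5.72081137e+01,  9.93676074e-01, -2.52232236e+01,
       -5.61796257e-02,  1.35439489e-02,  2.32287925e-05]), 'eef_pos': array([0.26531996, 0.59278644, 0.23793122]), 'tool_rot': array([[-9.12777288e-01,  4.08457255e-01, -5.41886502e-04],
       [ 4.08457602e-01,  9.12776125e-01, -1.46028606e-03],
       [-1.01843375e-04, -1.55425361e-03, -9.99998787e-01]]), 'ft_force': array([ 0.2247109 ,  0.26807176, -0.75232747]), 'ft_torque': array([-0.01304554, -0.03657142,  0.0348187 ]), 'grip_force': 0.0, 'finger_gap': 0.0881719555908512}
```

View pics/side0.png

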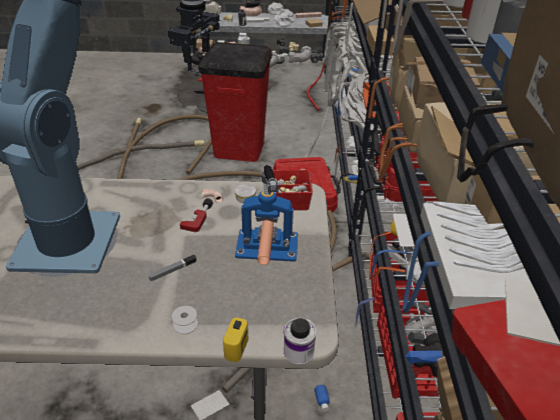

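View pics/top0.png

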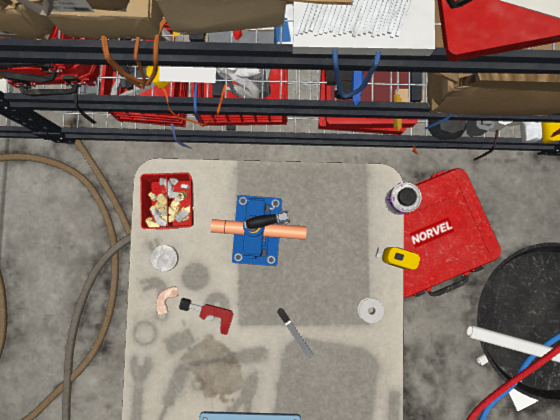

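```bash
cat > h.py <<'E'
import numpy as np,cv2
from cell import r,viewer
def ray(c,u,v):
    f=210/np.tan(np.radians(c["vertical_fov"]/2)); R=np.array(c["orientation"])
    return np.array(c["position"]),R@np.array([(u-c["cx"])/f,(v-c["cy"])/f,1])
def plane(c,u,v,z):
    p,d=ray(c,u,v); return p+d*(z-p[2])/d[2]
def tri(*a):
    A=np.zeros((3,3));b=np.zeros(3)
    for c,u,v in a:
        p,d=ray(c,u,v);d=d/np.linalg.norm(d);M=np.eye(3)-np.outer(d,d);A+=M;b+=M@p
    return np.linalg.solve(A,b)
def proj(c,P):
    f=210/np.tan(np.radians(c["vertical_fov"]/2));q=np.array(c["orientation"]).T@(np.array(P)-c["position"])
    return np.array([c["cx"],c["cy"]])+f*q[:2]/q[2]
E
python3 - <<'E'
import cv2,numpy as np
a=cv2.imread("pics/top0.png")[185:275,200:320]; b=cv2.imread("pics/side0.png")[160:270,220:310]
A=cv2.resize(a,None,fx=4,fy=4,interpolation=2); B=cv2.resize(b,None,fx=4,fy=4,interpolation=2)
h=440; o=np.zeros((h,840,3),np.uint8); o[:360,:480]=A; o[:,480:840]=B
cv2.imwrite("pics/crop.png",o[:, :800])
E
```

```text
(no output)
```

View pics/crop.png

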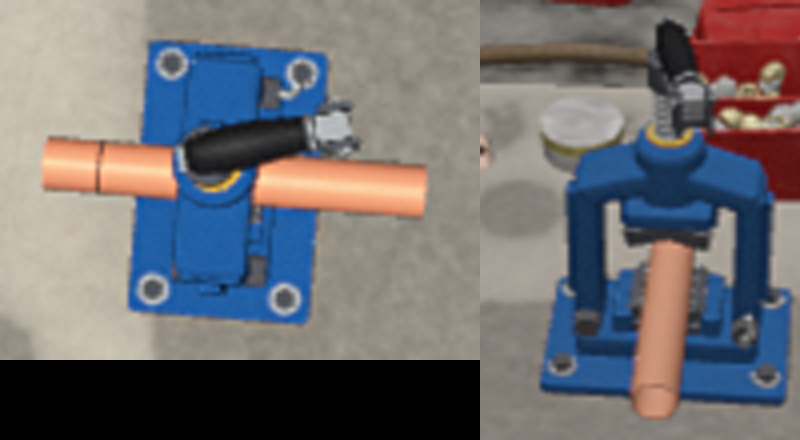

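```bash
python3 - <<'E'
from h import *
T=viewer.get_calibration("top");S=viewer.get_calibration("side")
t=lambda u,v:(T,200+u/4,185+v/4); s=lambda u,v:(S,220+(u-480)/4,160+v/4)
B=[plane(*t(u,v),.015) for u,v in((172,63),(302,72),(285,298),(152,289))]
print("bolts",np.round(B,3),np.mean(B,0))
P=[plane(*t(u,v),.056) for u,v in((45,163),(425,190))];print("pipe",np.round(P,3),np.mean(P,0))
print("collar",plane(*t(213,165),.17))
print("hinge",tri(t(335,128),s(688,95)),"gripend",tri(t(185,155),s(677,30)))
for z in(.22,.24,.26): print(z,plane(*t(333,128),z),plane(*t(185,155),z),plane(*t(305,133),z))
E
```

```text
bolts [[ 0.561  0.027  0.015]
 [ 0.558 -0.044  0.015]
 [ 0.434 -0.038  0.015]
 [ 0.437  0.034  0.015]] [ 0.49751986 -0.00518148  0.015     ]
pipe [[ 0.502  0.09   0.056]
 [ 0.493 -0.111  0.056]] [ 0.49727234 -0.01068171  0.056     ]
collar [ 0.49621113 -0.00499147  0.17      ]
hinge [ 0.51103324 -0.06165974  0.23496651] gripend [0.50049084 0.00461399 0.2311928 ]
0.22 [ 0.51119122 -0.06092418  0.22      ] [0.49738562 0.00506721 0.22      ] [ 0.50862615 -0.04842952  0.22      ]
0.24 [ 0.50960788 -0.06082639  0.24      ] [0.49609892 0.00374707 0.24      ] [ 0.50709793 -0.0486002   0.24      ]
0.26 [ 0.50802455 -0.06072861  0.26      ] [0.49481222 0.00242694 0.26      ] [ 0.50556972 -0.04877088  0.26      ]
```

Emit:
{"method": "jog_arm", "body": {
  "steps": "0 -33 -33 -20 0 0 0;0 -33 -33 -20 0 0 0;0 -33 -33 -20 0 0 0;0 -33 -33 -20 0 0 0;0 -33 -33 -10 0 0 0;0 -33 -33 0 0 0 0;0 -33 -33 0 0 0 0;0 -33 -33 0 0 0 0",
  "squeeze": 10
}}

```text
t: 1.1
eef_pos: [0.3988, 0.2428, 0.3285]
tool_rot: [[-0.913, 0.408, -0.0], [0.408, 0.913, -0.0], [0.0, -0.0, -1.0]]
ft_force: [0.2, 0.8, -0.5]
finger_gap: 0.0881
grip_force: 0.0
```

Emit:
{"method": "jog_arm", "body": {
  "steps": "0 -33 -33 0 0 0 0;0 -33 -33 0 0 0 0;0 -33 -33 0 0 0 0;0 -33 -33 0 0 0 0;0 -33 -33 0 0 0 0;0 0 0 0 0 0 10;0 0 0 0 0 0 10;0 0 0 0 0 0 10"
}}

```text
t: 2.1
eef_pos: [0.4816, 0.0263, 0.3284]
tool_rot: [[-0.581, 0.814, -0.001], [0.814, 0.581, -0.0], [0.0, -0.001, -1.0]]
ft_force: [0.4, 0.5, -0.6]
finger_gap: 0.088
grip_force: 0.0
```

Emit:
{"method": "jog_arm", "body": {
  "steps": "0 0 0 0 0 0 10;0 0 0 0 0 0 10;0 0 0 0 0 0 3.4;0 0 0 0 0 0 0"
}}

```text
t: 2.6
eef_pos: [0.4816, 0.0265, 0.3285]
tool_rot: [[-0.217, 0.976, -0.001], [0.976, 0.217, -0.0], [-0.0, -0.001, -1.0]]
ft_force: [-1.0, 0.2, -0.1]
finger_gap: 0.0883
grip_force: 0.0
```

```bash
python3 - <<'E'
from h import *
o=r.get_obs();print(o["t"],o["eef_pos"],o["tool_rot"],o["joint_positions"],o["ft_force"])
C=viewer.get_calibration("wrist");im=viewer.capture("wrist");cv2.imwrite("pics/w1.png",im[:,:,::-1]);print(C)
E
```

```text
2.6 [0.48159951 0.02650827 0.32848575] [[-2.17031343e-01  9.76164474e-01 -5.61809940e-04]
 [ 9.76164636e-01  2.17031306e-01 -1.26718614e-04]
 [-1.76786376e-06 -5.75920906e-04 -9.99999834e-01]] [-0.54989628  0.15225023  0.45369182  1.87939532 -0.07359924  1.12677224
  0.14970187] [-0.97763049  0.21084174 -0.12164313]
{'vertical_fov': 64.5270199844826, 'cx': 282.0350989487988, 'cy': 212.3823926858061, 'position': array([0.4641522 , 0.10250874, 0.4741984 ]), 'orientation': array([[ 9.76596618e-01,  2.05101747e-01,  6.47481192e-02],
       [ 2.15078988e-01, -9.31674403e-01, -2.92786333e-01],
       [ 2.73176943e-04,  2.99860102e-01, -9.53983147e-01]])}
```

View pics/w1.png

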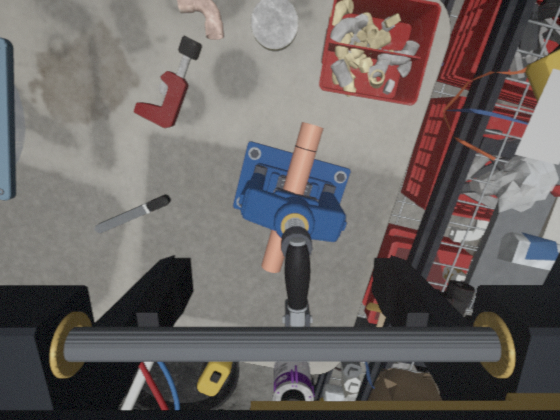

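Wrist view: folded handle at u≈297, v 243–305, fork at ~(298,318), gold collar at (295,222), handle nearly aligned with the tool x.

```bash
python3 - <<'E'
from h import *
C=viewer.get_calibration("wrist");T=viewer.get_calibration("top");S=viewer.get_calibration("side")
im=cv2.imread("pics/w1.png")
# handle dark mask midline per row
g=im.max(2)
for v in range(245,312,5):
    u=np.where(g[v,270:325]<75)[0]+270
    if len(u): print(v,u.min(),u.max(),len(u),(u.min()+u.max())/2)
for z in(.225,.233,.24):
    print(z,plane(C,297,246,z),plane(C,298,303,z),plane(C,298,318,z))
print(plane(C,295,222,.17))
t=lambda u,v:(T,200+u/4,185+v/4); s=lambda u,v:(S,220+(u-480)/4,160+v/4)
print("hinge",tri(t(335,128),s(688,95),(C,298,318)),"gripend",tri(t(185,155),s(677,30),(C,297,244)),tri(t(185,155),(C,297,244)),tri(t(335,128),(C,298,318)))
E
```

```text
245 288 306 7 297.0
250 286 307 22 296.5
255 285 308 24 296.5
260 285 309 25 297.0
265 285 309 25 297.0
270 285 309 25 297.0
275 285 309 25 297.0
280 285 309 25 297.0
285 286 308 23 297.0
290 287 307 21 297.0
295 288 306 19 297.0
300 286 307 22 296.5
305 285 307 23 296.0
310 286 308 6 297.0
0.225 [0.49914574 0.00071697 0.225     ] [ 0.51211924 -0.050701    0.225     ] [ 0.51556713 -0.06530415  0.225     ]
0.233 [0.49802181 0.0039835  0.233     ] [ 0.5105789 -0.0457841  0.233    ] [ 0.51391612 -0.05991853  0.233     ]
0.24 [0.49703837 0.00684171 0.24      ] [ 0.5092311  -0.04148182  0.24      ] [ 0.51247149 -0.05520612  0.24      ]
[0.49922813 0.00231601 0.17      ]
hinge [ 0.51199066 -0.06053781  0.23369789] gripend [0.49965206 0.00472714 0.23085441] [0.49735892 0.00448868 0.23034892] [ 0.51229386 -0.06138299  0.23122585]
```

Emit:
{"method": "jog_arm", "body": {
  "steps": "0 -16 3.5 20 0 0 0;0 -16 3.5 20 0 0 0;0 -15 3.5 20 0 0 0;0 0 0 20 0 0 0;0 0 0 12 0 0 0;0 0 0 10 0 0 0;0 0 0 0 0 0 0"
}}

```text
t: 3.52
eef_pos: [0.502, -0.017, 0.2264]
tool_rot: [[-0.217, 0.976, -0.001], [0.976, 0.217, -0.0], [0.0, -0.001, -1.0]]
ft_force: [0.2, 0.9, -0.6]
finger_gap: 0.0883
grip_force: 0.0
```

```bash
python3 - <<'E'
from h import *
T=viewer.get_calibration("wrist");im=viewer.capture("wrist");s=viewer.capture("side")
o=cv2.resize(s[150:260,220:320],None,fx=3.8,fy=3.8)[:420]
b=np.zeros((420,800,3),np.uint8);b[:,:400]=im[:,80:480];b[:o.shape[0],410:410+o.shape[1]]=o[:,:390]
cv2.imwrite("pics/w2.png",b[:,:,::-1])
print(r.get_obs()["eef_pos"])
E
```

```text
[ 0.5025924  -0.01700245  0.22716712]
```

View pics/w2.png

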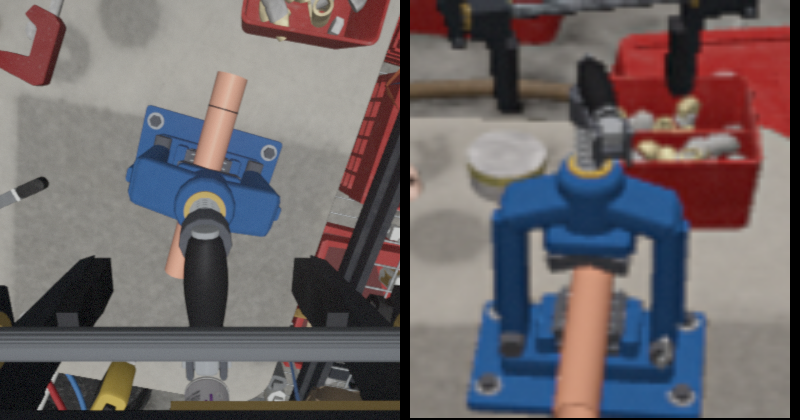

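The handle lies centred between the fingers (side crop: finger tips at x≈507 and 682, handle ≈597). Closing lightly.

Emit:
{"method": "jog_arm", "body": {
  "steps": "255 0 0 0 0 0 0;255 0 0 0 0 0 0;255 0 0 0 0 0 0;255 0 0 0 0 0 0;255 0 0 0 0 0 0;255 0 0 0 0 0 0;255 0 0 0 0 0 0;255 0 0 0 0 0 0",
  "squeeze": 10
}}

```text
t: 4.62
eef_pos: [0.5032, -0.0168, 0.227]
tool_rot: [[-0.217, 0.976, 0.002], [0.976, 0.217, 0.0], [-0.0, 0.002, -1.0]]
ft_force: [3.6, 1.7, -2.8]
finger_gap: 0.0203
grip_force: 10.0
```

Emit:
{"method": "jog_arm", "body": {
  "steps": "255 -0.4 0 -6.3 0 0 0;255 -1.3 0 -6.1 0 0 0;255 -2.2 0 -5.9 0 0 0;255 -3 0 -5.6 0 0 0;255 -3.7 0 -5.1 0 0 0;255 -4.4 0 -4.5 0 0 0;255 -5 0 -3.9 0 0 0;255 -5.4 0 -3.1 0 0 0"
}}

```text
t: 5.62
eef_pos: [0.5085, -0.0405, 0.268]
tool_rot: [[-0.218, 0.976, 0.001], [0.976, 0.218, 0.002], [0.002, 0.002, -1.0]]
ft_force: [3.2, 4.6, -1.1]
finger_gap: 0.0202
grip_force: 10.0
```

Emit:
{"method": "jog_arm", "body": {
  "steps": "255 -5.8 0 -2.3 0 0 0;255 -6.1 0 -1.5 0 0 0;255 -6.2 0 -0.7 0 0 0;255 -4 0 0 0 0 0;255 0 0 0 0 0 0"
}}

```text
t: 6.25
eef_pos: [0.5139, -0.0629, 0.2733]
tool_rot: [[-0.217, 0.976, 0.003], [0.976, 0.217, 0.001], [0.001, 0.003, -1.0]]
ft_force: [3.1, 2.0, 6.0]
finger_gap: 0.0202
grip_force: 10.0
```

```bash
python3 - <<'E'
from h import *
t=viewer.capture("top");s=viewer.capture("side")
b=np.zeros((440,800,3),np.uint8);b[:,:400]=cv2.resize(s[150:260,220:320],(400,440));b[:400,410:810]=cv2.resize(t[180:280,210:310],(400,400))[:,:390]
cv2.imwrite("pics/w3.png",b[:,:,::-1])
print(r.get_obs()["eef_pos"],r.get_obs()["ft_force"])
E
```

```text
[ 0.51387463 -0.06283696  0.27326347] [3.57682618 2.40640913 6.28680635]
```

View pics/w3.png

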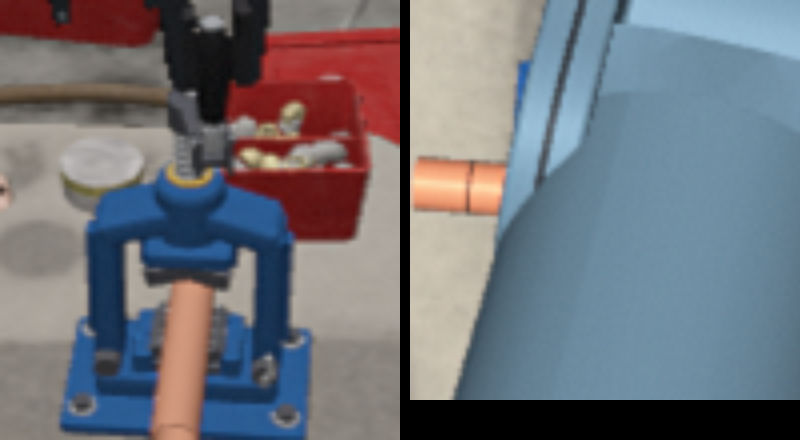

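The handle stands about vertical in the side crop (grip at ~(212,70)). I'll push it outward a bit to feel the stop.

Emit:
{"method": "jog_arm", "body": {
  "steps": "255 -2 0 0 0 0 0;255 -2 0 0 0 0 0;255 0 0 0 0 0 0"
}}

```text
t: 6.72
eef_pos: [0.5147, -0.0666, 0.2731]
tool_rot: [[-0.217, 0.976, 0.003], [0.976, 0.217, 0.001], [0.001, 0.003, -1.0]]
ft_force: [3.5, 2.8, 4.6]
finger_gap: 0.0207
grip_force: 10.0
```

Emit:
{"method": "jog_arm", "body": {
  "steps": "255 -2 0 0 0 0 0;255 -1 0 0 0 0 0;255 0 0 0 0 0 0"
}}

```text
t: 7.1
eef_pos: [0.515, -0.0686, 0.2729]
tool_rot: [[-0.218, 0.976, 0.002], [0.976, 0.218, 0.003], [0.002, 0.002, -1.0]]
ft_force: [2.3, 5.7, 5.9]
finger_gap: 0.0202
grip_force: 10.0
```

Emit:
{"method": "jog_arm", "body": {
  "steps": "255 -2 0 0 0 0 0;255 -1 0 0 0 0 0;255 0 0 0 0 0 0",
  "squeeze": 15
}}

```text
t: 7.48
eef_pos: [0.5152, -0.0692, 0.2728]
tool_rot: [[-0.219, 0.976, 0.0], [0.976, 0.219, 0.006], [0.005, 0.002, -1.0]]
ft_force: [0.5, 12.3, 8.3]
finger_gap: 0.0199
grip_force: 15.0
```

At the stop. Regripping deeper and firmer for cranking.

Emit:
{"method": "jog_arm", "body": {
  "steps": "120 0 0 0 0 0 0;120 0 0 0 0 0 0;120 0 0 0 0 0 0;120 5 0 5 0 0 0;120 0 0 7 0 0 0;120 0 0 0 0 0 0"
}}

```text
t: 8.22
eef_pos: [0.513, -0.0683, 0.2589]
tool_rot: [[-0.216, 0.976, -0.002], [0.976, 0.216, -0.0], [0.0, -0.002, -1.0]]
ft_force: [0.6, 0.3, 0.1]
finger_gap: 0.0467
grip_force: 0.0
```

```bash
python3 - <<'E'
from h import *
im=viewer.capture("wrist");s=viewer.capture("side")
b=np.zeros((440,800,3),np.uint8);b[:,:400]=cv2.resize(s[150:260,220:320],(400,440),interpolation=2);b[:420,410:800]=im[:,90:480]
cv2.imwrite("pics/w4.png",b[:,:,::-1])
o=r.get_obs();print(o["eef_pos"],o["ft_force"])
E
```

```text
[ 0.51353071 -0.06852049  0.25956112] [-0.0643148   0.61992677  0.97119927]
```

View pics/w4.png

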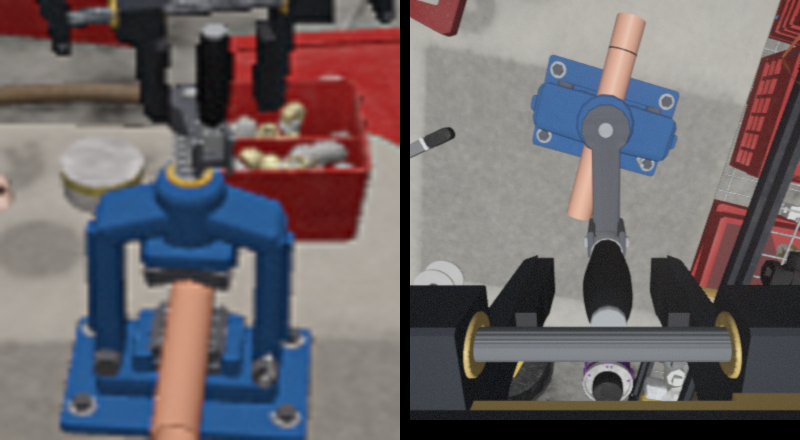

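Handle upright in both crops; in the wrist view the screw head sits at wrist pixel (285,130), the hinge near (286,238) and the handle top near (288,315).

```bash
python3 - <<'E'
from h import *
C=viewer.get_calibration("wrist");e=np.array([.217,-.976])
c=plane(C,285,130,.222)
print("screw",c,"hinge",plane(C,286,238,.232),"grip top r~",plane(C,288,320,.302))
o=r.get_obs();print("tcp rel screw radial",(o["eef_pos"][:2]-c[:2])@e)
E
```

```text
screw [ 0.50019657 -0.00320287  0.222     ] hinge [ 0.51326671 -0.05987418  0.232     ] grip top r~ [ 0.51400157 -0.06363998  0.302     ]
tcp rel screw radial 0.06664350942358122
```

Emit:
{"method": "jog_arm", "body": {
  "steps": "120 4 0 0 0 0 0;255 0 0 0 0 0 0;255 0 0 0 0 0 0;255 0 0 0 0 0 0;255 0 0 0 0 0 0;255 0 0 0 0 0 0;255 0 0 0 0 0 0",
  "squeeze": 30
}}

```text
t: 9.2
eef_pos: [0.5133, -0.0644, 0.2599]
tool_rot: [[-0.216, 0.976, 0.001], [0.976, 0.216, -0.0], [-0.0, 0.001, -1.0]]
ft_force: [4.2, 0.4, -2.4]
finger_gap: 0.0187
grip_force: 30.0
```

```bash
cat > rows.py <<'E'
import sys,numpy as np
a0,a1,n,R0,R=map(float,sys.argv[1:6]);n=int(n)
a=np.radians(np.linspace(a0,a1,n+1));Rs=np.full(n+1,R);Rs[0]=R0
p=np.c_[-Rs*np.cos(a),-Rs*np.sin(a),3.82*a]
q=np.round(p-p[0],1);d=np.diff(q,axis=0)
for i in range(0,n,8): print(";".join("255 %.4g %.4g %.4g 0 0 0"%tuple(np.round(x,1)) for x in d[i:i+8]))
E
python3 rows.py 0 60 8 61 62
```

```text
255 -0.5 -8.1 0.5 0 0 0;255 1.6 -7.9 0.5 0 0 0;255 2.6 -7.7 0.5 0 0 0;255 3.6 -7.3 0.5 0 0 0;255 4.5 -6.7 0.5 0 0 0;255 5.4 -6.1 0.5 0 0 0;255 6.1 -5.4 0.5 0 0 0;255 6.7 -4.5 0.5 0 0 0
```

Emit:
{"method": "jog_arm", "body": {
  "steps": "255 -0.5 -8.1 0.5 0 0 0;255 1.6 -7.9 0.5 0 0 0;255 2.6 -7.7 0.5 0 0 0;255 3.6 -7.3 0.5 0 0 0;255 4.5 -6.7 0.5 0 0 0;255 5.4 -6.1 0.5 0 0 0;255 6.1 -5.4 0.5 0 0 0;255 6.7 -4.5 0.5 0 0 0"
}}

```text
t: 10.2
eef_pos: [0.4552, -0.0462, 0.256]
tool_rot: [[-0.217, 0.976, 0.004], [0.976, 0.217, 0.0], [-0.001, 0.004, -1.0]]
ft_force: [9.8, 2.1, -6.8]
finger_gap: 0.0194
grip_force: 30.2
```

```bash
cat > st.py <<'E'
# state: radial/tangential forces and crank angle about the tool-circle centre
import sys;from h import *
cx,cy=map(float,sys.argv[1:3]);o=r.get_obs();d=o["eef_pos"][:2]-[cx,cy];R=np.linalg.norm(d);e=d/R;t=np.array([e[1],-e[0]])
F=o["ft_force"];print("t%.1f R%.1f alpha%.1f z%.4f Fr%.1f Ft%.1f Fz%.1f gap%.4f"%(o["t"],R*1e3,np.degrees(-np.arctan2(e[1],e[0]))-77.5,o["eef_pos"][2],F[:2]@e,F[:2]@t,F[2],o["finger_gap"]),o["eef_pos"])
E
python3 st.py 0.5001 -0.0048; python3 rows.py 60 120 8 62 62
```

```text
t10.2 R61.0 alpha59.8 z0.2560 Fr-8.7 Ft-5.1 Fz-6.8 gap0.0194 [ 0.4552336  -0.04615363  0.25598638]
255 7.3 -3.6 0.5 0 0 0;255 7.7 -2.6 0.5 0 0 0;255 7.9 -1.6 0.5 0 0 0;255 8.1 -0.5 0.5 0 0 0;255 8.1 0.5 0.5 0 0 0;255 7.9 1.6 0.5 0 0 0;255 7.7 2.6 0.5 0 0 0;255 7.3 3.6 0.5 0 0 0
```

Emit:
{"method": "jog_arm", "body": {
  "steps": "255 7.3 -3.6 0.7 0 0 0;255 7.7 -2.6 0.6 0 0 0;255 7.9 -1.6 0.6 0 0 0;255 8.1 -0.5 0.5 0 0 0;255 8.1 0.5 0.5 0 0 0;255 7.9 1.6 0.5 0 0 0;255 7.7 2.6 0.5 0 0 0;255 7.3 3.6 0.5 0 0 0"
}}

```text
t: 11.2
eef_pos: [0.4416, 0.0119, 0.2519]
tool_rot: [[-0.215, 0.977, 0.003], [0.977, 0.215, -0.002], [-0.003, 0.002, -1.0]]
ft_force: [5.2, -4.5, -0.4]
finger_gap: 0.0195
grip_force: 30.0
```

```bash
python3 st.py 0.5001 -0.0048; python3 rows.py 120 200 8 62 62;  python3 rows.py 200 280 8 62 62; python3 rows.py 280 345 8 62 62
```

```text
t11.2 R60.8 alpha-241.6 z0.2519 Fr-6.2 Ft-2.8 Fz-0.4 gap0.0195 [0.44164302 0.01187986 0.25189794]
255 8.9 6.2 0.7 0 0 0;255 7.6 7.6 0.6 0 0 0;255 6.2 8.9 0.7 0 0 0;255 4.6 9.8 0.7 0 0 0;255 2.8 10.4 0.6 0 0 0;255 0.9 10.8 0.7 0 0 0;255 -0.9 10.8 0.7 0 0 0;255 -2.8 10.4 0.6 0 0 0
255 -4.6 9.8 0.7 0 0 0;255 -6.2 8.8 0.6 0 0 0;255 -7.6 7.7 0.7 0 0 0;255 -8.9 6.2 0.7 0 0 0;255 -9.8 4.6 0.6 0 0 0;255 -10.4 2.8 0.7 0 0 0;255 -10.8 0.9 0.7 0 0 0;255 -10.7 -0.9 0.6 0 0 0
255 -8.5 -2.1 0.5 0 0 0;255 -8.2 -3.4 0.6 0 0 0;255 -7.5 -4.4 0.5 0 0 0;255 -6.9 -5.4 0.6 0 0 0;255 -6.1 -6.4 0.5 0 0 0;255 -5 -7.2 0.6 0 0 0;255 -4.1 -7.8 0.5 0 0 0;255 -2.8 -8.3 0.5 0 0 0
```

Emit:
{"method": "jog_arm", "body": {
  "steps": "255 8.9 6.2 0.7 0 0 0;255 7.6 7.6 0.6 0 0 0;255 6.2 8.9 0.7 0 0 0;255 4.6 9.8 0.7 0 0 0;255 2.8 10.4 0.6 0 0 0;255 0.9 10.8 0.7 0 0 0;255 -0.9 10.8 0.7 0 0 0;255 -2.8 10.4 0.6 0 0 0"
}}

```text
t: 12.2
eef_pos: [0.5065, 0.0559, 0.2463]
tool_rot: [[-0.216, 0.976, -0.003], [0.976, 0.216, -0.001], [0.0, -0.003, -1.0]]
ft_force: [-4.1, -1.0, 6.9]
finger_gap: 0.0186
grip_force: 29.6
```

```bash
sed -i 's/np.degrees(-np.arctan2(e\[1\],e\[0\]))-77.5/(np.degrees(-np.arctan2(e[1],e[0]))-77.5)%360/' st.py; python3 st.py 0.5001 -0.0048
```

```text
t12.2 R61.0 alpha198.5 z0.2463 Fr-1.4 Ft-3.9 Fz6.9 gap0.0186 [0.50651651 0.0559106  0.24630483]
```

```bash
python3 rows.py 200 280 8 62 63.5; python3 rows.py 280 340 8 63.5 63
```

```text
255 -3.3 10.5 0.7 0 0 0;255 -6.3 9.1 0.6 0 0 0;255 -7.8 7.8 0.7 0 0 0;255 -9.1 6.4 0.7 0 0 0;255 -10 4.7 0.6 0 0 0;255 -10.7 2.8 0.7 0 0 0;255 -11.1 1 0.7 0 0 0;255 -11 -1 0.6 0 0 0
255 -7.9 -2.5 0.5 0 0 0;255 -7.7 -2.9 0.5 0 0 0;255 -7.2 -4 0.5 0 0 0;255 -6.7 -4.9 0.5 0 0 0;255 -5.9 -5.7 0.5 0 0 0;255 -5.2 -6.4 0.5 0 0 0;255 -4.3 -7 0.5 0 0 0;255 -3.3 -7.6 0.5 0 0 0
```

Emit:
{"method": "jog_arm", "body": {
  "steps": "255 -3.3 10.5 0.4 0 0 0;255 -6.3 9.1 0.4 0 0 0;255 -7.8 7.8 0.6 0 0 0;255 -9.1 6.4 0.7 0 0 0;255 -10 4.7 0.6 0 0 0;255 -10.7 2.8 0.7 0 0 0;255 -11.1 1 0.7 0 0 0;255 -11 -1 0.6 0 0 0"
}}

```text
t: 13.2
eef_pos: [0.5617, -0.0016, 0.2411]
tool_rot: [[-0.217, 0.976, -0.003], [0.976, 0.217, 0.001], [0.002, -0.003, -1.0]]
ft_force: [-4.4, 3.4, 3.8]
finger_gap: 0.0186
grip_force: 29.8
```

```bash
 python3 st.py 0.5001 -0.0048
```

```text
t13.2 R61.6 alpha279.5 z0.2411 Fr-4.2 Ft-3.7 Fz3.8 gap0.0186 [ 0.56166569 -0.00160693  0.24106009]
```

Emit:
{"method": "jog_arm", "body": {
  "steps": "255 -7.9 -2.5 0.5 0 0 0;255 -7.7 -2.9 0.5 0 0 0;255 -7.2 -4 0.5 0 0 0;255 -6.7 -4.9 0.5 0 0 0;255 -5.9 -5.7 0.5 0 0 0;255 -5.2 -6.4 0.5 0 0 0;255 -4.3 -7 0.5 0 0 0;255 -3.3 -7.6 0.5 0 0 0"
}}

```text
t: 14.2
eef_pos: [0.5334, -0.0568, 0.2371]
tool_rot: [[-0.218, 0.976, 0.0], [0.976, 0.218, 0.002], [0.002, 0.001, -1.0]]
ft_force: [0.5, 7.8, 0.3]
finger_gap: 0.0186
grip_force: 30.0
```

```bash
 python3 st.py 0.5001 -0.0048; python3 - <<'E'
from h import *
s=viewer.capture("side")
b=cv2.resize(s[195:250,225:305],(800,550),interpolation=2)
cv2.imwrite("pics/w5.png",b[:,:,::-1])
E
python3 rows.py 340 364 8 63 63
```

```text
t14.2 R61.7 alpha339.8 z0.2371 Fr-6.3 Ft-4.6 Fz0.3 gap0.0186 [ 0.5334     -0.05676408  0.23709821]
255 -1 -3.1 0.2 0 0 0;255 -0.9 -3.2 0.2 0 0 0;255 -0.7 -3.2 0.2 0 0 0;255 -0.6 -3.3 0.2 0 0 0;255 -0.4 -3.3 0.2 0 0 0;255 -0.2 -3.2 0.2 0 0 0;255 0 -3.3 0.2 0 0 0;255 0.2 -3.3 0.2 0 0 0
```

View pics/w5.png

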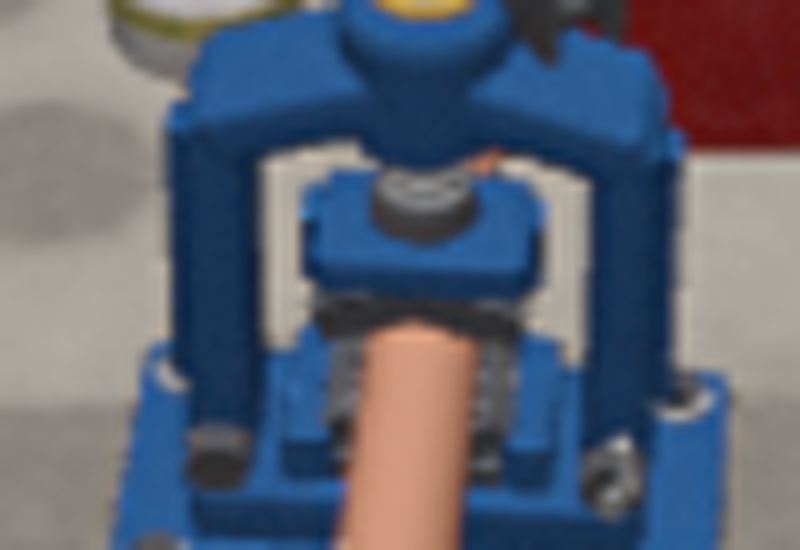

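The jaw has dropped near the pipe (jaw bottom at y≈330 of the crop, pipe top just below). From here small steps, feeling the tangential force.

Emit:
{"method": "jog_arm", "body": {
  "steps": "255 -1 -3.1 0.2 0 0 0;255 -0.9 -3.2 0.2 0 0 0;255 -0.7 -3.2 0.2 0 0 0;255 -0.6 -3.3 0.2 0 0 0;255 -0.4 -3.3 0.2 0 0 0;255 -0.2 -3.2 0.2 0 0 0;255 0 -3.3 0.2 0 0 0;255 0.2 -3.3 0.2 0 0 0"
}}

```text
t: 15.25
eef_pos: [0.5097, -0.0656, 0.2356]
tool_rot: [[-0.218, 0.976, 0.002], [0.976, 0.218, 0.002], [0.001, 0.002, -1.0]]
ft_force: [3.2, 6.2, -2.5]
finger_gap: 0.0183
grip_force: 30.0
```

```bash
 python3 st.py 0.5001 -0.0048; python3 rows.py 364 376 6 63 63; python3 rows.py 376 388 6 63 63;python3 rows.py 388 400 6 63 63;python3 rows.py 400 412 6 63 63
```

```text
t15.2 R61.6 alpha3.5 z0.2356 Fr-5.6 Ft-4.1 Fz-2.5 gap0.0183 [ 0.50973248 -0.06562516  0.23560756]
255 0.2 -2.2 0.1 0 0 0;255 0.3 -2.2 0.2 0 0 0;255 0.3 -2.1 0.1 0 0 0;255 0.4 -2.2 0.1 0 0 0;255 0.5 -2.1 0.2 0 0 0;255 0.6 -2.2 0.1 0 0 0
255 0.6 -2.1 0.1 0 0 0;255 0.8 -2.1 0.2 0 0 0;255 0.7 -2 0.1 0 0 0;255 0.9 -2.1 0.1 0 0 0;255 0.9 -2 0.2 0 0 0;255 1 -1.9 0.1 0 0 0
255 1.1 -1.9 0.1 0 0 0;255 1.1 -1.9 0.2 0 0 0;255 1.2 -1.9 0.1 0 0 0;255 1.3 -1.8 0.1 0 0 0;255 1.3 -1.7 0.2 0 0 0;255 1.4 -1.7 0.1 0 0 0
255 1.4 -1.7 0.1 0 0 0;255 1.5 -1.6 0.2 0 0 0;255 1.6 -1.5 0.1 0 0 0;255 1.6 -1.5 0.1 0 0 0;255 1.7 -1.5 0.2 0 0 0;255 1.7 -1.3 0.1 0 0 0
```

Emit:
{"method": "jog_arm", "body": {
  "steps": "255 0.2 -2.2 0.1 0 0 0;255 0.3 -2.2 0.2 0 0 0;255 0.3 -2.1 0.1 0 0 0;255 0.4 -2.2 0.1 0 0 0;255 0.5 -2.1 0.2 0 0 0;255 0.6 -2.2 0.1 0 0 0"
}}

```text
t: 16.0
eef_pos: [0.497, -0.0662, 0.2349]
tool_rot: [[-0.218, 0.976, 0.003], [0.976, 0.218, 0.001], [0.001, 0.003, -1.0]]
ft_force: [4.1, 6.7, -5.6]
finger_gap: 0.0189
grip_force: 30.1
```

```bash
 python3 st.py 0.5001 -0.0048
```

```text
t16.0 R61.5 alpha15.4 z0.2349 Fr-6.9 Ft-3.7 Fz-5.6 gap0.0189 [ 0.49699613 -0.06621898  0.23489202]
```

Emit:
{"method": "jog_arm", "body": {
  "steps": "255 0.6 -2.1 0.2 0 0 0;255 0.8 -2.1 0.3 0 0 0;255 0.7 -2 0.2 0 0 0;255 0.9 -2.1 0.2 0 0 0;255 0.9 -2 0.2 0 0 0;255 1 -1.9 0.1 0 0 0"
}}

```text
t: 16.75
eef_pos: [0.4848, -0.0643, 0.2341]
tool_rot: [[-0.218, 0.976, 0.005], [0.976, 0.218, 0.001], [-0.0, 0.005, -1.0]]
ft_force: [6.4, 7.4, -4.4]
finger_gap: 0.0184
grip_force: 30.1
```

```bash
 python3 st.py 0.5001 -0.0048
```

```text
t16.8 R61.4 alpha26.9 z0.2341 Fr-8.8 Ft-4.4 Fz-4.4 gap0.0184 [ 0.48479729 -0.06428457  0.23405645]
```

Emit:
{"method": "jog_arm", "body": {
  "steps": "255 1.2 -1.9 0.2 0 0 0;255 1.2 -1.8 0.2 0 0 0;255 1.3 -1.8 0.2 0 0 0;255 1.4 -1.7 0.2 0 0 0;255 1.4 -1.6 0.2 0 0 0;255 1.5 -1.6 0.1 0 0 0"
}}

```text
t: 17.5
eef_pos: [0.4733, -0.0598, 0.2333]
tool_rot: [[-0.217, 0.976, 0.006], [0.976, 0.217, -0.0], [-0.001, 0.006, -1.0]]
ft_force: [6.6, 4.0, -2.9]
finger_gap: 0.019
grip_force: 30.0
```

```bash
 python3 st.py 0.5001 -0.0048; python3 rows.py 400 412 6 62.3 62; python3 rows.py 412 424 6 62 62;python3 rows.py 424 436 6 62 62;python3 rows.py 436 448 6 62 62;python3 rows.py 448 460 6 62 62;python3 rows.py 460 472 6 62 62
```

```text
t17.5 R61.2 alpha38.5 z0.2333 Fr-6.5 Ft-4.2 Fz-2.9 gap0.0190 [ 0.47333009 -0.05978211  0.23327305]
255 1.6 -1.4 0.1 0 0 0;255 1.5 -1.6 0.2 0 0 0;255 1.6 -1.6 0.1 0 0 0;255 1.5 -1.4 0.1 0 0 0;255 1.7 -1.4 0.2 0 0 0;255 1.7 -1.4 0.1 0 0 0
255 1.7 -1.3 0.1 0 0 0;255 1.8 -1.2 0.2 0 0 0;255 1.8 -1.2 0.1 0 0 0;255 1.9 -1.1 0.1 0 0 0;255 1.9 -1.1 0.2 0 0 0;255 1.9 -1 0.1 0 0 0
255 2 -0.9 0.1 0 0 0;255 2 -0.9 0.2 0 0 0;255 2 -0.7 0.1 0 0 0;255 2 -0.7 0.1 0 0 0;255 2.1 -0.7 0.2 0 0 0;255 2.1 -0.5 0.1 0 0 0
255 2.1 -0.5 0.1 0 0 0;255 2.1 -0.4 0.2 0 0 0;255 2.2 -0.3 0.1 0 0 0;255 2.1 -0.3 0.1 0 0 0;255 2.2 -0.2 0.2 0 0 0;255 2.1 -0.1 0.1 0 0 0
255 2.2 -0 0.1 0 0 0;255 2.1 0 0.2 0 0 0;255 2.2 0.1 0.1 0 0 0;255 2.1 0.2 0.1 0 0 0;255 2.2 0.3 0.2 0 0 0;255 2.1 0.3 0.1 0 0 0
255 2.1 0.4 0.1 0 0 0;255 2.1 0.5 0.2 0 0 0;255 2.1 0.6 0.1 0 0 0;255 2.1 0.6 0.1 0 0 0;255 2 0.7 0.2 0 0 0;255 2.1 0.8 0.1 0 0 0
```

Emit:
{"method": "jog_arm", "body": {
  "steps": "255 1.6 -1.4 0.1 0 0 0;255 1.5 -1.6 0.2 0 0 0;255 1.6 -1.6 0.2 0 0 0;255 1.5 -1.4 0.1 0 0 0;255 1.7 -1.4 0.2 0 0 0;255 1.7 -1.4 0.2 0 0 0"
}}

```text
t: 18.25
eef_pos: [0.4629, -0.0531, 0.2325]
tool_rot: [[-0.216, 0.976, 0.007], [0.976, 0.216, -0.001], [-0.002, 0.006, -1.0]]
ft_force: [6.7, 1.3, -1.8]
finger_gap: 0.0188
grip_force: 30.0
```

```bash
 python3 st.py 0.5001 -0.0048
```

```text
t18.2 R61.0 alpha50.1 z0.2325 Fr-5.1 Ft-4.5 Fz-1.8 gap0.0188 [ 0.46287541 -0.05307226  0.2324621 ]
```

Emit:
{"method": "jog_arm", "body": {
  "steps": "255 1.7 -1.3 0.1 0 0 0;255 1.8 -1.2 0.2 0 0 0;255 1.8 -1.2 0.1 0 0 0;255 1.9 -1.1 0.1 0 0 0;255 1.9 -1.1 0.2 0 0 0;255 1.9 -1 0.1 0 0 0"
}}

```text
t: 19.0
eef_pos: [0.4539, -0.0443, 0.2317]
tool_rot: [[-0.216, 0.976, 0.007], [0.976, 0.216, -0.001], [-0.003, 0.006, -1.0]]
ft_force: [6.8, -0.1, -2.7]
finger_gap: 0.0187
grip_force: 30.0
```

```bash
 python3 st.py 0.5001 -0.0048
```

```text
t19.0 R60.8 alpha62.0 z0.2317 Fr-5.1 Ft-4.5 Fz-2.7 gap0.0187 [ 0.45386584 -0.04428199  0.23169692]
```

Emit:
{"method": "jog_arm", "body": {
  "steps": "255 2 -0.9 0.1 0 0 0;255 2 -0.9 0.2 0 0 0;255 2 -0.7 0.1 0 0 0;255 2 -0.7 0.1 0 0 0;255 2.1 -0.7 0.2 0 0 0;255 2.1 -0.5 0.1 0 0 0"
}}

```text
t: 19.75
eef_pos: [0.4468, -0.0338, 0.2309]
tool_rot: [[-0.215, 0.977, 0.007], [0.977, 0.215, -0.002], [-0.003, 0.006, -1.0]]
ft_force: [5.4, -2.4, -1.6]
finger_gap: 0.0188
grip_force: 30.0
```

```bash
 python3 st.py 0.5001 -0.0048
```

```text
t19.8 R60.7 alpha74.0 z0.2309 Fr-3.6 Ft-4.7 Fz-1.6 gap0.0188 [ 0.44677868 -0.03380745  0.23085907]
```

Emit:
{"method": "jog_arm", "body": {
  "steps": "255 2.1 -0.8 0.1 0 0 0;255 2.1 -0.6 0.2 0 0 0;255 2.2 -0.4 0.1 0 0 0;255 2.1 -0.3 0.1 0 0 0;255 2.2 -0.2 0.2 0 0 0;255 2.1 -0.1 0.1 0 0 0"
}}

```text
t: 20.5
eef_pos: [0.4419, -0.0221, 0.2301]
tool_rot: [[-0.215, 0.977, 0.007], [0.977, 0.215, -0.002], [-0.003, 0.006, -1.0]]
ft_force: [7.3, -2.1, -1.8]
finger_gap: 0.0184
grip_force: 30.0
```

```bash
 python3 st.py 0.5001 -0.0048
```

```text
t20.5 R60.7 alpha86.0 z0.2301 Fr-6.4 Ft-4.1 Fz-1.8 gap0.0184 [ 0.44190071 -0.02206814  0.23010851]
```

Emit:
{"method": "jog_arm", "body": {
  "steps": "255 2.2 0 0.1 0 0 0;255 2.1 0 0.2 0 0 0;255 2.2 0.1 0.1 0 0 0;255 2.1 0.2 0.1 0 0 0;255 2.2 0.3 0.2 0 0 0;255 2.1 0.3 0.1 0 0 0"
}}

```text
t: 21.25
eef_pos: [0.4396, -0.0097, 0.2293]
tool_rot: [[-0.215, 0.977, 0.006], [0.977, 0.215, -0.002], [-0.004, 0.006, -1.0]]
ft_force: [5.1, -3.8, -0.5]
finger_gap: 0.0186
grip_force: 30.0
```

```bash
 python3 st.py 0.5001 -0.0048
```

```text
t21.2 R60.7 alpha97.9 z0.2293 Fr-4.8 Ft-4.2 Fz-0.5 gap0.0186 [ 0.4396341  -0.00965924  0.22925429]
```

Emit:
{"method": "jog_arm", "body": {
  "steps": "255 2.1 0.3 0.1 0 0 0;255 2.1 0.4 0.2 0 0 0;255 2.1 0.5 0.1 0 0 0;255 2.1 0.6 0.1 0 0 0;255 2 0.7 0.2 0 0 0;255 2.1 0.8 0.1 0 0 0"
}}

```text
t: 22.0
eef_pos: [0.4399, 0.0026, 0.2285]
tool_rot: [[-0.214, 0.977, 0.005], [0.977, 0.214, -0.003], [-0.004, 0.005, -1.0]]
ft_force: [3.4, -5.2, 1.8]
finger_gap: 0.0185
grip_force: 29.9
```

```bash
 python3 st.py 0.5001 -0.0048;python3 rows.py 472 484 6 62 62;python3 rows.py 484 496 6 62 62.2;python3 rows.py 496 508 6 62 62.4;python3 rows.py 508 520 6 62 62.2
```

```text
t22.0 R60.7 alpha109.5 z0.2285 Fr-4.0 Ft-4.7 Fz1.8 gap0.0185 [0.43988706 0.00264425 0.22845771]
255 2 0.8 0.1 0 0 0;255 2 1 0.2 0 0 0;255 1.9 0.9 0.1 0 0 0;255 1.9 1.1 0.1 0 0 0;255 1.8 1.1 0.2 0 0 0;255 1.8 1.2 0.1 0 0 0
255 1.9 1.1 0.1 0 0 0;255 1.7 1.3 0.2 0 0 0;255 1.7 1.4 0.1 0 0 0;255 1.6 1.4 0.1 0 0 0;255 1.6 1.5 0.2 0 0 0;255 1.6 1.5 0.1 0 0 0
255 1.8 1.3 0.1 0 0 0;255 1.4 1.7 0.2 0 0 0;255 1.4 1.7 0.1 0 0 0;255 1.3 1.7 0.1 0 0 0;255 1.2 1.8 0.2 0 0 0;255 1.2 1.8 0.1 0 0 0
255 1.3 1.8 0.1 0 0 0;255 1 1.9 0.2 0 0 0;255 1 1.9 0.1 0 0 0;255 0.9 2 0.1 0 0 0;255 0.9 2 0.2 0 0 0;255 0.8 2 0.1 0 0 0
```

Emit:
{"method": "jog_arm", "body": {
  "steps": "255 2 0.8 0.1 0 0 0;255 2 0.9 0.1 0 0 0;255 1.9 0.9 0.1 0 0 0;255 1.9 1 0.1 0 0 0"
}}

```text
t: 22.5
eef_pos: [0.4413, 0.0103, 0.228]
tool_rot: [[-0.214, 0.977, 0.004], [0.977, 0.214, -0.004], [-0.004, 0.004, -1.0]]
ft_force: [3.1, -7.8, 3.0]
finger_gap: 0.0186
grip_force: 29.8
```

```bash
 python3 st.py 0.5001 -0.0048
```

```text
t22.5 R60.7 alpha116.9 z0.2280 Fr-4.9 Ft-6.8 Fz3.0 gap0.0186 [0.4413045  0.0103148  0.22796586]
```

Emit:
{"method": "jog_arm", "body": {
  "steps": "255 1.8 1.1 0.1 0 0 0"
}}

```text
t: 22.62
eef_pos: [0.4418, 0.0121, 0.2278]
tool_rot: [[-0.214, 0.977, 0.004], [0.977, 0.214, -0.004], [-0.005, 0.003, -1.0]]
ft_force: [2.4, -8.0, 4.6]
finger_gap: 0.0185
grip_force: 29.8
```

```bash
 python3 st.py 0.5001 -0.0048
```

```text
t22.6 R60.7 alpha118.7 z0.2278 Fr-4.6 Ft-7.0 Fz4.6 gap0.0185 [0.44182483 0.01212919 0.22784587]
```

Emit:
{"method": "jog_arm", "body": {
  "steps": "255 1.8 1.1 0 0 0 0"
}}

```text
t: 22.75
eef_pos: [0.4423, 0.0139, 0.2278]
tool_rot: [[-0.213, 0.977, 0.004], [0.977, 0.213, -0.004], [-0.005, 0.003, -1.0]]
ft_force: [1.3, -9.4, 2.9]
finger_gap: 0.0188
grip_force: 29.8
```

```bash
 python3 st.py 0.5001 -0.0048
```

```text
t22.8 R60.7 alpha120.5 z0.2278 Fr-4.1 Ft-8.5 Fz2.9 gap0.0188 [0.4423345  0.0139383  0.22777667]
```

Clamping force is ≈ 55–65 N. Relax the arm's stored push, open and retreat upward.

Emit:
{"method": "jog_arm", "body": {
  "steps": "255 -2.2 -0.1 0 0 0 0;255 0 0 0 0 0 0;100 0 0 0 0 0 0;100 0 0 0 0 0 0;100 0 0 0 0 0 0;60 0 0 0 0 0 0;60 0 0 -20 0 0 0;60 0 0 -30 0 0 0"
}}

```text
t: 23.75
eef_pos: [0.4404, 0.0155, 0.2771]
tool_rot: [[-0.216, 0.976, -0.002], [0.976, 0.216, -0.001], [-0.0, -0.002, -1.0]]
ft_force: [0.6, 0.4, 0.6]
finger_gap: 0.0673
grip_force: 0.0
```

Emit:
{"method": "jog_arm", "body": {
  "steps": "60 0 0 -40 0 0 0;60 0 0 -40 0 0 0;60 20 0 -20 0 0 0;60 40 0 0 0 0 0;60 40 0 0 0 0 0;60 0 0 0 0 0 0"
}}

```text
t: 24.5
eef_pos: [0.4187, 0.1159, 0.377]
tool_rot: [[-0.222, 0.975, -0.0], [0.975, 0.222, 0.0], [0.001, -0.0, -1.0]]
ft_force: [-0.1, -0.8, -0.2]
finger_gap: 0.0675
grip_force: 0.0
```

```bash
python3 - <<'E'
from h import *
im=viewer.capture("wrist");s=viewer.capture("side")
b=np.zeros((440,800,3),np.uint8);b[:,:400]=cv2.resize(s[150:260,220:320],(400,440),interpolation=2);b[:420,410:800]=im[:,90:480]
cv2.imwrite("pics/w6.png",b[:,:,::-1])
o=r.get_obs();print(o["t"],o["eef_pos"],o["ft_force"],np.abs(o["qvel"]).max())
E
```

```text
24.6 [0.41950162 0.11271355 0.37699078] [ 0.6288234  -0.44469702 -0.20692512] 0.022246311730078357
```

View pics/w6.png

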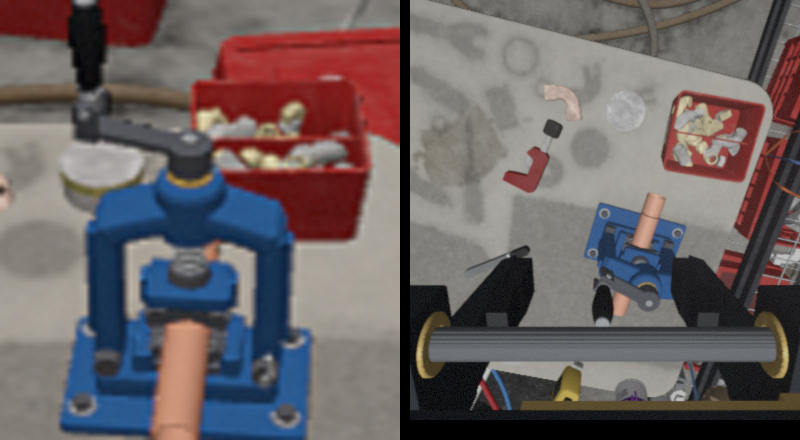

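The side crop shows the handle upright at ~(88,60) and the jaw down on the pipe. The robot is clear of everything, so I'm handing in.

```bash
python3 -c "
from cell import r
print(r.job_done())"
```

```text
the job is handed in; nothing more can be done
None
```

The job is handed in, but no verdict came back: the handle is upright, the jaw grips the pipe at an estimated 55–65 N (worked out from the crank force, not measured directly), and the arm is clear, about 25 s into the 72 s limit.

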